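Fetch the wax box from behind and put the shelf back in order

TASK

Fetch the round wax box from the back of the slatted shelf and stand it on the floor of the empty compartment of the boot-care box. The mug, the flask and the oil tin stand close around it: first clear all three onto the rubber boot tray, leave them standing there while you move the wax box, and then put each one back on the shelf upright, just where it stood before. Set everything down without dropping or toppling it, and leave the boot scraper, the bottle opener and the tent peg where they lie.

Things in the scene. Friction and masses are not known exactly. Their poses are not given: they have to be found in the camera images.
- wax_c (a point): Wax box: low round green plastic box with a ribbed twist cap, standing at the back of the shelf. 58 mm diameter over the cap (55 mm below it), 42 mm high. The point is its centre, 21 mm above its underside; z up. About 0.12 kg.
- mug_c (a point): Blue ceramic mug, 66 mm outer diameter, 88 mm high, open at the top, walls 4 mm, with a handle reaching about 30 mm out from the wall. The point is on the axis, 44 mm above its underside; z up, +y points at the handle (at the start roughly towards the robot). Gripped across its diameter along its x axis the fingers clear the handle. About 0.28 kg.
- flask_c (a point): Short steel flask: upright cylinder of 64 mm diameter up to 86 mm, then a shoulder and a 50 mm wide black cap; 120 mm high in all. The point is on the axis, 60 mm above its underside; z up. About 0.34 kg.
- oiltin_c (a point): Leather-oil tin: upright rectangular aluminium tin with a paper band, 60 mm along its x, 44 mm along its y, 92 mm high, with a small white screw cap on top (22 mm wide, 14 mm high, 14 mm off the middle towards +x), 106 mm in all. The point is on the middle axis, 53 mm above its underside; z up. About 0.24 kg.
- shelf: Slatted birch shelf, fixed, 220 mm deep (its x) by 420 mm (its y). Origin on the bench under its middle; x points away from the robot. Slat tops 50 mm above it. Back board at x +110 to +122 mm, top 43 mm above the slats; behind it at y +150 mm a clipped steel map holder, to 155 mm above the bench. One thing stands in front of the wax box, one at each side of it; which is where varies.
- tray_in (a point): Black rubber boot tray (the side area), fixed flat on the bench on one side of the shelf, left or right; 330 mm along its x, 150 mm along its y over the rim, rim 6 mm thick and 16 mm high. The point is the centre of its inner floor, 6 mm above the bench; the floor inside is 318 by 138 mm; z up.
- slot (a point): Empty compartment of the flat plywood boot-care box, which is fixed on the bench on the other side of the shelf; its other compartment, towards the robot, holds a boot brush and pads up to 38 mm high. The point is the centre of the compartment's floor, 6 mm above the bench; the compartment is 92 mm along its x and 126 mm along its y inside, and its walls (8 mm thick) rise 20 mm above its floor; z up.
- scraper: Boot scraper, a bystander: wooden handle, flat steel blade and black rubber tip, 205 mm long (along its x), 62 mm wide, 20 mm high, lying on the bench in front of the shelf. Origin near its middle, on its underside.
- opener: Steel bottle opener, a bystander: flat, 105 mm long (along its x), 35 mm wide at the ring, 5 mm thick, lying on the slats at one end of the shelf. Origin near its middle, on its underside.
- peg: Aluminium tent peg with a hooked end, a bystander: 155 mm long (along its x), 9 mm thick, lying on the slats at the other end of the shelf. Origin at its middle, on its underside.

How it is judged:
By the outcome, as a careful person would: the job done as asked, in the order asked, and still so for the second after the job is handed in, with the robot touching nothing.
It also fails if it takes over 144 s, if anything falls off the work surface, if the arm or the gripper's body presses on something with over 40 N, if the wrist force passes 120 N, or if a joint passes its speed limit or range.

ROBOT

A 7-joint arm with a two-finger parallel gripper is mounted at the origin on the work surface. World frame = base frame: x ahead of the robot, y to its left, z up, the work surface at z = 0. Lengths are in m, angles in degrees, forces in N, time in s.
With the tool pointing down it reaches from about 0.4 to 0.75 m from the base axis. Payload 19.5 kg.
Tool frame: the origin (TCP) lies on the centre line of the jaws, within the pads' length; the fingertips stand 8 mm ahead of it and the grasp point (between the pads) lies 11 mm behind it; z points along the fingers, y is the line along which they close (so a half turn about z gives the same grasp; the last joint's range is limited). The gripper opens to 85 mm and grips with 20 to 120 N. Pads are 22 mm wide; open, the fingers measure 114 mm over their backs; the gripper's body (76 mm by 85 mm) begins 54 mm behind the grasp point. The pads swing forward as they close: fully open they stand 13 mm farther back than shut.
Start: joints at [66.48, 40.479, -1.581, 85.061, 1.261, 54.483, -4.326], TCP at [0.207, -0.536, 0.239] pointing down, gripper open.
Joint ranges: [-155.06, 155.06], [-18.47, 123.98], [-90, 86.84], [0, 140.48], [-83.41, 263.41], [0, 116], [-161.91, 161.91]. Speed limits (degrees/s): [108.29, 108.29, 147.25, 147.25, 172.46, 172.46, 172.46].

INTERFACE

Orientations are given as [roll, pitch, yaw] about the fixed x, y, z axes, in that order (R = Rz(yaw) Ry(pitch) Rx(roll)).
In Python, from station import env gives the robot as it stands.
- The arm moves only by the tool step_arm, never from a script. Its arguments are lists of equal length, an entry for each row: "delta_pos": the shift along the world's x, y, z as a fraction of full scale, a list of three; "angular": the turn, a rotation vector about the world's x, y, z as a fraction of full scale, a list of three; "jaw": the closure in counts, from 0 (fully open) to 255 (shut). A call has exactly 8 rows; each row is the pose to reach, as a shift and turn from the pose commanded when the call began; what a row does not reach only later rows make up. Full scale, the value 1, is 0.25 m for a shift and 30 degrees for a turn. A row lasts 1/8 s, in which the tool goes at most 62.5 mm and 10.7 degrees, less where a joint would pass 70% of its speed; a pose out of reach is approached as far as the arm can. A call with a number of a shift or a turn outside -1 to 1 is refused whole. A call with a gripper value outside its range is refused whole. The fingers move at their own pace and stop on an object; "squeeze" is the grip in N (left out, the last holds). Time passes only in rows, so rows that repeat a pose let the fingers close, or fill a call up. It gives the time, the measured TCP pose, the force, the opening and the grip force at its end, in the units of the state.
- env.sense(): the state, without advancing time (a new reading comes with each control period).
- env.grab_frame(name): name is "side" or "top"; returns a dict with "frame" (420x560x3 uint8, blue, green, red), "fov_y" (degrees; the focal length in pixels is half the picture's height over the tangent of half this angle, whatever the lens; pixels are square), "cx", "cy" (the principal point, pixels), "R" (3x3) and "t" (3): a world point X has camera coordinates R X + t. Camera axes: x right, y down, z forward; pixel columns grow to the right and rows downward; lengths in m; the calibration is good to about 2 mm. A picture is of the moment at which its call begins. There is no depth.
- env.sign_off(): hands the job in; it is judged then, once.
The state is a dict: "t": time; "joint_positions": joint angles; "qd": joint speeds; "tau": joint torques, N m; "eef_pos": TCP position; "eef_rot": TCP orientation; "wrist_force": force on the tool from outside, world axes, zero at the start; "ft_torque": the same for the moment, N m; "gripper_width": finger opening in m; "grasp_force": force on a finger pad.
Only numpy, scipy, OpenCV 4.12 (cv2) and the standard library are available. Lean on these libraries where they do the work, as an engineer would, in place of code of your own. Each camera call takes 0.05 s, during which the arm holds its last target. There are 200 camera calls.

## Working session

There is one attempt and no reset: what is moved stays moved. The work goes in short steps, Python scripts to look and compute and a tool call to move; the robot and the scene stay as the last step left them, time stands still between calls to the robot, and variables do not carry over. Pictures are saved under pics/ and viewed, at most 14 in all, crops included, and the job is handed in when it is done.

Besides the shell and the picture viewer there is one more tool, called after ">>>" by a JSON object that holds its "fn" and its "kwargs". step_arm: Moves the arm, as the interface text tells. Its arguments: {"type":"object","properties":{"delta_pos":{"type":"array","items":{"type":"array","items":{"type":"number","minimum":-1,"maximum":1}}},"angular":{"type":"array","items":{"type":"array","items":{"type":"number","minimum":-1,"maximum":1}}},"jaw":{"type":"array","items":{"type":"number"}},"squeeze":{"type":"number"}},"required":["delta_pos","angular","jaw"]}

```bash
mkdir -p pics; ls
python3 - <<'E'
from station import env
import cv2,numpy as np
for n in("top","side"):
    f=env.grab_frame(n); cv2.imwrite(f"pics/{n}0.png",f["frame"]); np.savez(f"{n}0.npz",**f)
    print(n,f["fov_y"],f["cx"],f["cy"],np.round(f["R"],3).tolist(),np.round(f["t"],3), -np.array(f["R"]).T@f["t"])
print(env.sense())
E
```

```text
pics
top 48.31330509592396 288.15335985805024 205.42366170147656 [[0.007, -1.0, 0.004], [-0.998, -0.008, -0.062], [0.062, -0.004, -0.998]] [-0.009  0.51   1.109] [ 0.4408165  -0.00133454  1.1381542 ]
side 51.460619695119235 285.794970450496 206.2699618135983 [[-0.746, -0.666, -0.024], [-0.307, 0.375, -0.874], [0.591, -0.645, -0.485]] [0.392 0.228 0.754] [-0.08262636  0.66142521  0.57393435]
{'t': 0.1, 'joint_positions': array([66.48010497, 40.50768682, -1.58473898, 85.0802869 ,  1.25994395,
       54.48170673, -4.32677066]), 'qd': array([ 0.00354619, -0.05384275,  0.04072334, -0.02920867,  0.13210979,
       -0.09168948, -0.01559325]), 'tau': array([ 2.50071833e-03, -8.84299922e+01,  1.23685297e+00, -2.36453980e+01,
        1.70247996e-02,  5.01588365e-03,  1.50554321e-06]), 'eef_pos': array([ 0.2072309 , -0.53612977,  0.2389065 ]), 'eef_rot': array([-1.79947568e+02, -5.27100482e-04,  2.11311573e+01]), 'wrist_force': array([ 0.20237599,  0.40201626, -0.31623693]), 'ft_torque': array([ 0.02415724, -0.03533474, -0.00063913]), 'grasp_force': 0.0, 'gripper_width': 0.08531178544661541}
```

View pics/top0.png

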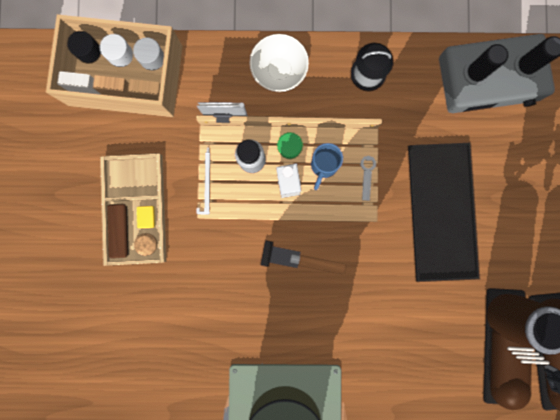

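View pics/side0.png

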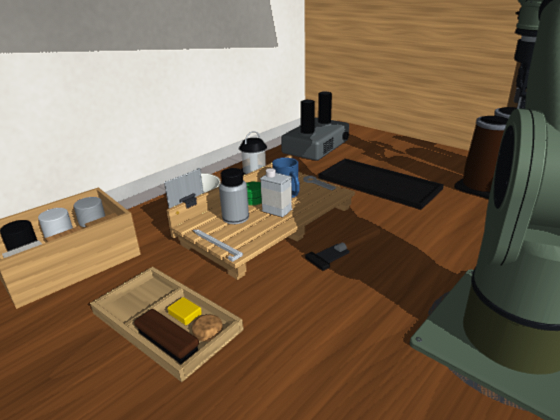

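```bash
cat > h.py <<'E'
import numpy as np,cv2
def load(n): return dict(np.load(n+".npz"))
def ray(f,u,v,z):
    h=f["frame"].shape[0]; F=h/2/np.tan(np.radians(f["fov_y"])/2)
    R=np.array(f["R"]);c=-R.T@f["t"]; d=R.T@np.array([(u-f["cx"])/F,(v-f["cy"])/F,1])
    return c+d*(z-c[2])/d[2]
def proj(f,X):
    h=f["frame"].shape[0]; F=h/2/np.tan(np.radians(f["fov_y"])/2)
    p=np.array(f["R"])@X+f["t"]; return p[:2]/p[2]*F+[f["cx"],f["cy"]]
def crop(f,u0,v0,w,h,s,name):
    cv2.imwrite(name,cv2.resize(np.ascontiguousarray(f["frame"][v0:v0+h,u0:u0+w]),None,fx=s,fy=s,interpolation=cv2.INTER_CUBIC))
E
python3 - <<'E'
from h import *
t=load("top0");s=load("side0")
a=cv2.resize(t["frame"][125:215,220:355],None,fx=4.4,fy=4.4,interpolation=cv2.INTER_CUBIC)
cv2.imwrite("pics/ct.png",cv2.resize(t["frame"][100:225,195:385],None,fx=4.2,fy=4.2,interpolation=cv2.INTER_CUBIC))
cv2.imwrite("pics/cs.png",cv2.resize(s["frame"][140:260,190:350],None,fx=5,fy=5,interpolation=cv2.INTER_CUBIC))
E
```

```text
(no output)
```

View pics/ct.png

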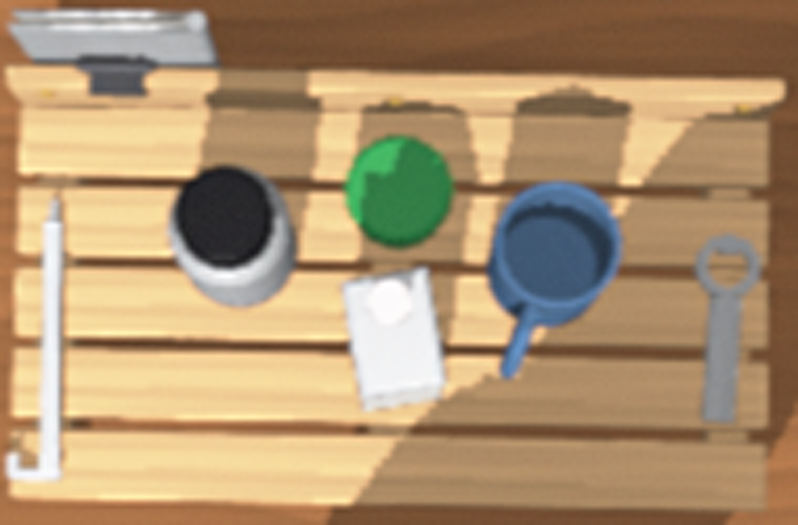

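View pics/cs.png

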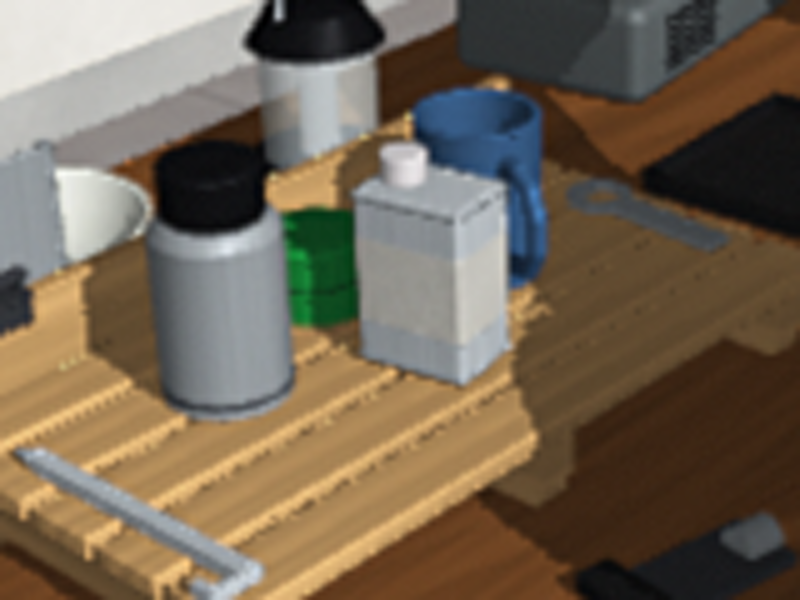

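```bash
cat > m.py <<'E'
from h import *
t=load("top0");s=load("side0")
def circ(P):
    P=np.array(P)[:,:2];A=np.c_[2*P,np.ones(len(P))];x=np.linalg.lstsq(A,(P**2).sum(1),rcond=None)[0]
    return x[:2],np.sqrt(x[2]+x[0]**2+x[1]**2)
def mask(f,lo,hi,box):
    S=4; u0,v0,w,h=box
    im=cv2.resize(f["frame"][v0:v0+h,u0:u0+w],None,fx=S,fy=S,interpolation=cv2.INTER_CUBIC)
    m=cv2.inRange(cv2.cvtColor(im,cv2.COLOR_BGR2HSV),lo,hi)
    c=max(cv2.findContours(m,cv2.RETR_EXTERNAL,cv2.CHAIN_APPROX_NONE)[0],key=cv2.contourArea)[:,0]
    return (c+.5)/S-.5+[u0,v0]
for n,lo,hi,box,z in(("wax",(45,80,30),(85,255,255),(270,125,40,40),.092),("mug",(95,80,30),(125,255,255),(305,138,45,60),.138),("flaskcap",(0,0,0),(180,255,62),(230,132,38,40),.17)):
    c=mask(t,lo,hi,box); P=np.array([ray(t,*p,z) for p in c])
    r=c[:,1]; cen=(P.min(0)+P.max(0))/2
    up=P[P[:,0]>P[:,0].max()-.034]
    print(n,circ(P),circ(up),P.min(0),P.max(0))
    cr=ray(s,0,0,0)
g=lambda f,U,V,z,sc,o:ray(f,(U+.5)/sc-.5+o[0],(V+.5)/sc-.5+o[1],z)
T=lambda U,V,z:np.round(g(t,U,V,z,4.2,(195,100)),4)[:2]
S=lambda U,V,z:np.round(g(s,U,V,z,5,(190,140)),4)[:2]
print("tin cap",T(391,299,.156),"tin top c",[T(343,283,.142),T(428,267,.142),T(443,387,.142),T(363,398,.142)])
print("side tin cap",S(403,153,.156),"top c",[S(355,192,.142),S(507,182,.142),S(456,218,.142)],"bottom",[S(361,358,.05),S(462,384,.05),S(508,345,.05)])
print("side flask cap",S(212,163,.17)," flask bottom front",S(227,418,.05))
print("side mug rim",S(478,113,.138))
print("mug handle end",T(508,373,.12))
print("shelf corners",T(10,497,.05),T(768,508,.05),"board top",T(8,70,.093),T(784,80,.093))
print("tray out",[ray(t,u,v,.016)[:2].round(3) for u,v in((408,145),(471,143),(479,278),(417,281))])
print("tray side",[ray(s,u,v,.016)[:2].round(3) for u,v in((341,160),(442,184),(430,204),(318,176))])
print("slot",[ray(t,u,v,.026)[:2].round(3) for u,v in((102,157),(160,153),(163,263),(105,265))], "divider",ray(t,104,198,.026),ray(t,161,193,.026))
print("holder",T(10,10,.155),T(205,15,.155),T(20,62,.1))
E
python3 m.py
python3 -c "
from h import *
crop(load('top0'),95,145,80,130,4,'pics/cb.png')"
```

```text
wax (array([ 0.64203193, -0.00710948]), np.float64(0.02887750017240664)) (array([ 0.64288256, -0.00715571]), np.float64(0.028414457605307895)) [ 0.61212649 -0.0362071   0.092     ] [0.67143765 0.02249281 0.092     ]
mug (array([ 0.59306118, -0.08363176]), np.float64(0.03804331866414455)) (array([ 0.60647382, -0.08848525]), np.float64(0.031074423782415247)) [ 0.53854835 -0.11994405  0.138     ] [ 0.63740908 -0.05372634  0.138     ]
flaskcap (array([0.61349153, 0.07962376]), np.float64(0.023671107717658214)) (array([0.61435385, 0.0798722 ]), np.float64(0.023173256024774633)) [0.58920578 0.05655552 0.17      ] [0.63765738 0.10301577 0.17      ]
tin cap [ 0.5746 -0.0034] tin top c [array([0.5846, 0.0211]), array([ 0.5931, -0.0222]), array([ 0.5317, -0.0302]), array([0.5258, 0.0104])]
side tin cap [ 0.5707 -0.0013] top c [array([0.5797, 0.0224]), array([ 0.5319, -0.0302]), array([0.5246, 0.0132])] bottom [array([0.5851, 0.0196]), array([0.5301, 0.0069]), array([ 0.5381, -0.0356])]
side flask cap [0.6084 0.0826]  flask bottom front [0.5938 0.0998]
side mug rim [ 0.603  -0.0893]
mug handle end [ 0.5413 -0.0646]
shelf corners [0.4772 0.2062] [ 0.4743 -0.2133] board top [0.7057 0.2036] [ 0.7037 -0.2145]
tray out [array([ 0.659, -0.295]), array([ 0.665, -0.448]), array([ 0.34 , -0.461]), array([ 0.332, -0.313])]
tray side [array([ 0.665, -0.426]), array([ 0.339, -0.462]), array([ 0.313, -0.33 ]), array([ 0.648, -0.283])]
slot [array([0.622, 0.441]), array([0.633, 0.302]), array([0.371, 0.289]), array([0.365, 0.425])] divider [0.52380136 0.43274268 0.026     ] [0.53678122 0.29761818 0.026     ]
holder [0.7208 0.191 ] [0.7191 0.0921] [0.7083 0.1959]
```

View pics/cb.png

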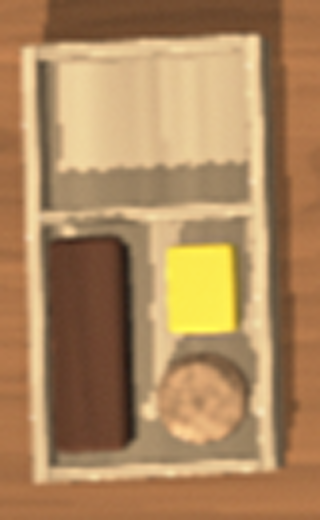

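>>> {"fn": "step_arm", "kwargs": {"delta_pos": [[0.06,0.07,0],[0.18,0.2,0],[0.3,0.34,0],[0.42,0.47,0],[0.54,0.61,0],[0.66,0.74,0],[0.76,0.86,0],[0.8,0.9,0]], "angular": [[0,0,-0.1],[0,0,-0.25],[0,0,-0.4],[0,0,-0.55],[0,0,-0.7],[0,0,-0.85],[0,0,-0.95],[0,0,-1]], "jaw": [0,0,0,0,0,0,0,0], "squeeze": 50}}

```text
t: 1.1
eef_pos: [0.4087, -0.3092, 0.239]
eef_rot: [-179.9, 0.0, -8.8]
wrist_force: [-0.4, -0.5, 0.3]
gripper_width: 0.0854
grasp_force: 0.0
```

Run:
```python
from h import *
t=load("top0")
g=lambda U,V,z=.026:ray(t,(U+.5)/4-.5+95,(V+.5)/4-.5+145,z)[:2].round(4)
c=[g(36,56),g(248,46),g(253,203),g(40,211)];print(c,np.mean(c,0))
print([g(21,47),g(260,35),g(41,478),g(276,466)])
s=load("side0")
print([ray(s,u,v,.026)[:2].round(3) for u,v in((92,303),(153,269),(243,323),(183,377))])
```

```text
[array([0.6182, 0.4366]), array([0.6252, 0.3102]), array([0.5311, 0.3049]), array([0.5253, 0.4313])] [0.57495 0.37075]
[array([0.6235, 0.4457]), array([0.6319, 0.3032]), array([0.3675, 0.4257]), array([0.3755, 0.2875])]
[array([0.618, 0.444]), array([0.62 , 0.309]), array([0.362, 0.295]), array([0.349, 0.434])]
```

>>> {"fn": "step_arm", "kwargs": {"delta_pos": [[0.08,0.09,-0.01],[0.2,0.23,-0.03],[0.32,0.37,-0.06],[0.46,0.52,-0.09],[0.6,0.68,-0.12],[0.72,0.82,-0.15],[0.787,0.894,-0.156],[0.787,0.894,-0.156]], "angular": [[0,0,-0.04],[0,0,-0.1],[0,0,-0.16],[0,0,-0.22],[0,0,-0.28],[0,0,-0.304],[0,0,-0.304],[0,0,-0.304]], "jaw": [0,0,0,0,0,0,0,0]}}

```text
t: 2.1
eef_pos: [0.6045, -0.0861, 0.1994]
eef_rot: [-180.0, 0.1, -17.8]
wrist_force: [-1.2, -0.2, 0.1]
gripper_width: 0.0853
grasp_force: 0.0
```

Run:
```python
from station import env
from h import *
print(env.sense()["eef_pos"],env.sense()["eef_rot"])
f=env.grab_frame("top");np.savez("top1.npz",**f);g=env.grab_frame("side");np.savez("side1.npz",**g)
a=cv2.resize(f["frame"][70:220,225:385],(533,500),interpolation=cv2.INTER_CUBIC)
b=cv2.resize(g["frame"][120:250,180:360],(600,433),interpolation=cv2.INTER_CUBIC)
cv2.imwrite("pics/s1.png",b)
```

```text
[ 0.60449445 -0.08606204  0.19942453] [-1.79977920e+02  5.91206816e-02 -1.78432882e+01]
```

View pics/s1.png

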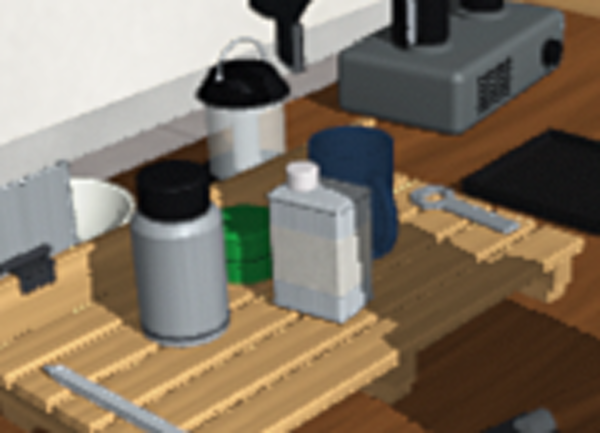

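>>> {"fn": "step_arm", "kwargs": {"delta_pos": [[0,0,-0.08],[0,0,-0.18],[0,0,-0.28],[0,0,-0.36],[0,0,-0.388],[0,0,-0.388],[0,0,-0.388],[0,0,-0.388]], "angular": [[0,0,0],[0,0,0],[0,0,0],[0,0,0],[0,0,0],[0,0,0],[0,0,0],[0,0,0]], "jaw": [0,0,0,0,0,30,60,120]}}

```text
t: 3.2
eef_pos: [0.6044, -0.088, 0.1045]
eef_rot: [-180.0, -0.1, -18.0]
wrist_force: [-2.6, 0.5, 9.3]
gripper_width: 0.064
grasp_force: 54.9
```

>>> {"fn": "step_arm", "kwargs": {"delta_pos": [[0,0,0.06],[0,0,0.15],[0.01,-0.06,0.22],[0.01,-0.18,0.24],[0.02,-0.34,0.24],[0.02,-0.5,0.24],[0.03,-0.66,0.24],[0.03,-0.8,0.24]], "angular": [[0,0,0],[0,0,0],[0,0,0],[0,0,0],[0,0,0],[0,0,0],[0,0,0],[0,0,0]], "jaw": [120,120,120,120,120,120,120,120]}}

```text
t: 4.2
eef_pos: [0.6114, -0.2894, 0.1645]
eef_rot: [180.0, -0.0, -18.0]
wrist_force: [-0.4, -0.4, -1.9]
gripper_width: 0.0641
grasp_force: 55.6
```

>>> {"fn": "step_arm", "kwargs": {"delta_pos": [[0,-0.12,0],[0,-0.24,-0.06],[0,-0.32,-0.14],[0,-0.338,-0.22],[0,-0.338,-0.3],[0,-0.338,-0.34],[0,-0.338,-0.36],[0,-0.338,-0.36]], "angular": [[0,0,0],[0,0,0],[0,0,0],[0,0,0],[0,0,0],[0,0,0],[0,0,0],[0,0,0]], "jaw": [120,120,120,120,120,120,120,120]}}

```text
t: 5.2
eef_pos: [0.6117, -0.3721, 0.0735]
eef_rot: [-180.0, -0.0, -18.0]
wrist_force: [-0.1, -0.4, -1.8]
gripper_width: 0.0638
grasp_force: 55.5
```

Run:
```python
from station import env
from h import *
s=env.sense();print(s["eef_pos"],s["wrist_force"],s["ft_torque"],s["joint_positions"])
g=env.grab_frame("side");np.savez("side2.npz",**g)
crop(g,280,90,200,140,4,"pics/s2.png")
```

```text
[ 0.61172636 -0.37207632  0.0735173 ] [-0.1317162  -0.4199267  -1.75379601] [-0.0255595  -0.03711239 -0.02288812] [ 24.72590313  65.66972436  11.85105775  58.25585349 -12.87265412
  57.19557933 -71.24845021]
```

View pics/s2.png

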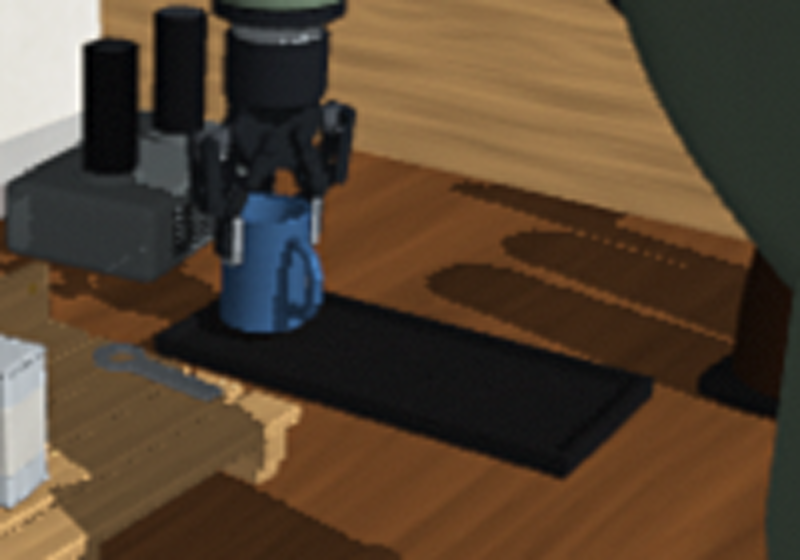

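>>> {"fn": "step_arm", "kwargs": {"delta_pos": [[0,0,-0.02],[0,0,-0.035],[0,0,-0.045],[0,0,-0.05],[0,0,-0.05],[0,0,-0.05],[0,0,-0.05],[0,0,-0.05]], "angular": [[0,0,0],[0,0,0],[0,0,0],[0,0,0],[0,0,0],[0,0,0],[0,0,0],[0,0,0]], "jaw": [120,120,120,120,120,120,120,120]}}

```text
t: 6.25
eef_pos: [0.6115, -0.3723, 0.0608]
eef_rot: [-180.0, -0.0, -18.0]
wrist_force: [-0.4, 0.3, -2.8]
gripper_width: 0.064
grasp_force: 55.7
```

>>> {"fn": "step_arm", "kwargs": {"delta_pos": [[0,0,-0.002],[0,0,-0.004],[0,0,-0.005],[0,0,-0.006],[0,0,-0.007],[0,0,-0.008],[0,0,-0.008],[0,0,-0.008]], "angular": [[0,0,0],[0,0,0],[0,0,0],[0,0,0],[0,0,0],[0,0,0],[0,0,0],[0,0,0]], "jaw": [120,120,120,120,120,120,120,120]}}

```text
t: 7.25
eef_pos: [0.6117, -0.3724, 0.0605]
eef_rot: [-180.0, -0.0, -18.0]
wrist_force: [-9.0, 5.5, 22.3]
gripper_width: 0.0641
grasp_force: 58.1
```

>>> {"fn": "step_arm", "kwargs": {"delta_pos": [[0,0,0.004],[0,0,0.007],[0,0,0.007],[0,0,0.007],[0,0,0.04],[0,0,0.14],[0,0,0.28],[0,0,0.4]], "angular": [[0,0,0],[0,0,0],[0,0,0],[0,0,0],[0,0,0],[0,0,0],[0,0,0],[0,0,0]], "jaw": [120,50,20,0,0,0,0,0]}}

```text
t: 8.25
eef_pos: [0.6116, -0.3724, 0.1607]
eef_rot: [180.0, -0.1, -18.0]
wrist_force: [0.2, -0.3, -0.3]
gripper_width: 0.0854
grasp_force: 0.0
```

>>> {"fn": "step_arm", "kwargs": {"delta_pos": [[-0.01,0.05,0.04],[-0.02,0.12,0.1],[-0.03,0.22,0.15],[-0.04,0.32,0.166],[-0.06,0.44,0.166],[-0.08,0.56,0.166],[-0.1,0.68,0.166],[-0.106,0.74,0.166]], "angular": [[0,0,0.05],[0,0,0.1],[0,0,0.15],[0,0,0.2],[0,0,0.3],[0,0,0.4],[0,0,0.45],[0,0,0.5]], "jaw": [0,0,0,0,0,0,0,0]}}

```text
t: 9.25
eef_pos: [0.5847, -0.1852, 0.2001]
eef_rot: [-180.0, 0.0, -2.8]
wrist_force: [1.1, -0.6, -0.1]
gripper_width: 0.0854
grasp_force: 0.0
```

>>> {"fn": "step_arm", "kwargs": {"delta_pos": [[-0.02,0.1,0],[-0.04,0.22,0],[-0.06,0.34,0],[-0.08,0.48,0],[-0.1,0.62,0],[-0.106,0.7,0],[-0.106,0.728,0],[-0.106,0.728,0]], "angular": [[0,0,0.06],[0,0,0.12],[0,0,0.18],[0,0,0.26],[0,0,0.34],[0,0,0.4],[0,0,0.417],[0,0,0.417]], "jaw": [0,0,0,0,0,0,0,0]}}

```text
t: 10.25
eef_pos: [0.5587, -0.0061, 0.2002]
eef_rot: [180.0, 0.0, 9.5]
wrist_force: [0.6, -0.7, -0.1]
gripper_width: 0.0851
grasp_force: 0.0
```

>>> {"fn": "step_arm", "kwargs": {"delta_pos": [[0,0,-0.08],[0,0,-0.18],[0,0,-0.28],[0,0,-0.36],[0,0,-0.384],[0,0,-0.384],[0,0,-0.384],[0,0,-0.384]], "angular": [[0,0,0],[0,0,0],[0,0,0],[0,0,0],[0,0,0],[0,0,0],[0,0,0],[0,0,0]], "jaw": [0,0,0,0,0,20,40,60]}}

```text
t: 11.25
eef_pos: [0.5588, -0.0054, 0.1049]
eef_rot: [180.0, -0.1, 9.5]
wrist_force: [-0.6, 0.2, -0.9]
gripper_width: 0.0652
grasp_force: 0.0
```

Run:
```python
from station import env
from h import *
s=env.sense();print(s["eef_pos"],s["eef_rot"],s["wrist_force"],s["gripper_width"])
g=env.grab_frame("side");np.savez("side3.npz",**g)
crop(g,190,110,180,130,4,"pics/s3.png")
```

```text
[ 0.55878964 -0.00537602  0.10486743] [ 1.79995613e+02 -5.14623795e-02  9.51683261e+00] [-0.60101564  0.17528735 -0.94660212] 0.06524647886495014
```

View pics/s3.png

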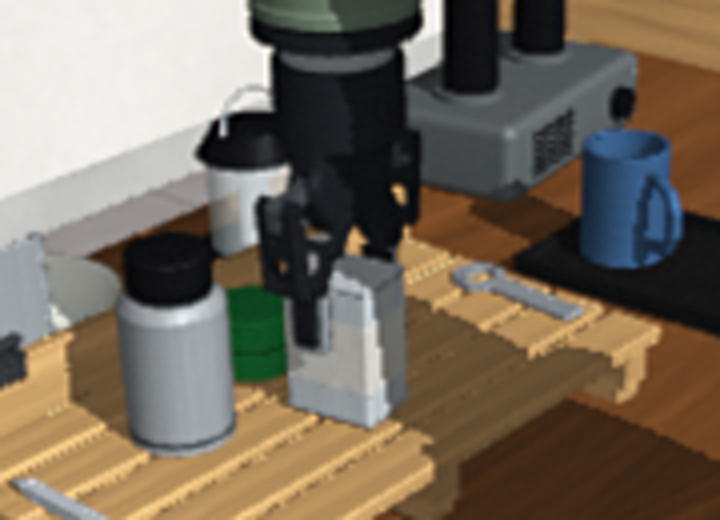

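>>> {"fn": "step_arm", "kwargs": {"delta_pos": [[0,0,0],[0,0,0],[0,0,0],[0,0,0],[0,0,0],[0,0,0],[0,0,0],[0,0,0]], "angular": [[0,0,0],[0,0,0],[0,0,0],[0,0,0],[0,0,0],[0,0,0],[0,0,0],[0,0,0]], "jaw": [80,100,120,140,180,180,180,180]}}

```text
t: 12.3
eef_pos: [0.5585, -0.0051, 0.1044]
eef_rot: [-180.0, -0.0, 9.5]
wrist_force: [-1.8, 1.3, 6.4]
gripper_width: 0.0436
grasp_force: 50.7
```

>>> {"fn": "step_arm", "kwargs": {"delta_pos": [[0,0,0.06],[0,0,0.14],[0,-0.06,0.19],[-0.03,-0.18,0.2],[-0.06,-0.32,0.2],[-0.09,-0.46,0.2],[-0.12,-0.6,0.2],[-0.15,-0.75,0.2]], "angular": [[0,0,0],[0,0,0],[0,0,0],[0,0,0],[0,0,0],[0,0,0],[0,0,0],[0,0,0]], "jaw": [180,180,180,180,180,180,180,180]}}

```text
t: 13.3
eef_pos: [0.5203, -0.195, 0.1547]
eef_rot: [180.0, 0.0, 9.5]
wrist_force: [0.5, -0.4, -3.3]
gripper_width: 0.0434
grasp_force: 51.3
```

>>> {"fn": "step_arm", "kwargs": {"delta_pos": [[-0.03,-0.14,0],[-0.06,-0.3,0],[-0.09,-0.46,0],[-0.11,-0.6,0],[-0.122,-0.7,0],[-0.122,-0.742,-0.06],[-0.122,-0.742,-0.14],[-0.122,-0.742,-0.22]], "angular": [[0,0,0],[0,0,0],[0,0,0],[0,0,0],[0,0,0],[0,0,0],[0,0,0],[0,0,0]], "jaw": [180,180,180,180,180,180,180,180]}}

```text
t: 14.3
eef_pos: [0.4903, -0.3778, 0.0978]
eef_rot: [-179.9, 0.0, 9.5]
wrist_force: [-0.1, 0.2, -2.5]
gripper_width: 0.0435
grasp_force: 51.4
```

>>> {"fn": "step_arm", "kwargs": {"delta_pos": [[0,0,-0.06],[0,0,-0.1],[0,0,-0.13],[0,0,-0.145],[0,0,-0.15],[0,0,-0.154],[0,0,-0.154],[0,0,-0.154]], "angular": [[0,0,0],[0,0,0],[0,0,0],[0,0,0],[0,0,0],[0,0,0],[0,0,0],[0,0,0]], "jaw": [180,180,180,180,180,180,180,180]}}

```text
t: 15.3
eef_pos: [0.4906, -0.3784, 0.0609]
eef_rot: [180.0, -0.0, 9.5]
wrist_force: [0.1, 0.1, -2.9]
gripper_width: 0.0433
grasp_force: 51.4
```

>>> {"fn": "step_arm", "kwargs": {"delta_pos": [[0,0,-0.003],[0,0,-0.005],[0,0,-0.005],[0,0,-0.004],[0,0,-0.004],[0,0,-0.004],[0,0,0.06],[0,0,0.2]], "angular": [[0,0,0],[0,0,0],[0,0,0],[0,0,0],[0,0,0],[0,0,0],[0,0,0],[0,0,0]], "jaw": [180,180,100,60,30,0,0,0]}}

```text
t: 16.3
eef_pos: [0.4901, -0.3781, 0.1114]
eef_rot: [-179.9, 0.1, 9.5]
wrist_force: [-0.1, -0.5, 1.4]
gripper_width: 0.0852
grasp_force: 0.0
```

>>> {"fn": "step_arm", "kwargs": {"delta_pos": [[0,0,0.1],[0.02,0.06,0.22],[0.05,0.18,0.32],[0.08,0.32,0.4],[0.12,0.47,0.418],[0.16,0.62,0.418],[0.2,0.76,0.418],[0.24,0.9,0.418]], "angular": [[0,0,0],[0,0,0],[0,0,0],[0,0,0],[0,0,0],[0,0,0],[0,0,0],[0,0,0]], "jaw": [0,0,0,0,0,0,0,0]}}

```text
t: 17.3
eef_pos: [0.5508, -0.1521, 0.2165]
eef_rot: [180.0, -0.1, 9.5]
wrist_force: [0.7, -0.7, 0.2]
gripper_width: 0.0855
grasp_force: 0.0
```

>>> {"fn": "step_arm", "kwargs": {"delta_pos": [[0.04,0.14,0],[0.08,0.3,0],[0.12,0.46,0],[0.16,0.62,0],[0.2,0.78,0],[0.23,0.88,0],[0.244,0.936,0],[0.244,0.936,0]], "angular": [[0,0,0],[0,0,0],[0,0,0],[0,0,0],[0,0,0],[0,0,0],[0,0,0],[0,0,0]], "jaw": [0,0,0,0,0,0,0,0]}}

```text
t: 18.3
eef_pos: [0.6115, 0.0809, 0.2156]
eef_rot: [-180.0, -0.0, 9.6]
wrist_force: [0.7, -0.5, -0.3]
gripper_width: 0.085
grasp_force: 0.0
```

Run:
```python
from station import env
from h import *
s=env.sense();print(s["eef_pos"],s["eef_rot"],s["wrist_force"])
g=env.grab_frame("side");np.savez("side4.npz",**g)
f=env.grab_frame("top")
a=cv2.resize(g["frame"][110:250,180:340],(480,420),interpolation=cv2.INTER_CUBIC)
b=cv2.resize(f["frame"][110:250,380:490],(314,400),interpolation=cv2.INTER_CUBIC)
c=np.zeros((420,794,3),np.uint8);c[:,:480]=a;c[:400,480:]=b;cv2.imwrite("pics/s4.png",c)
```

```text
[0.61148142 0.08086086 0.2156479 ] [-1.79992762e+02 -1.72843881e-02  9.55214125e+00] [ 0.71414024 -0.47087915 -0.25097173]
```

View pics/s4.png

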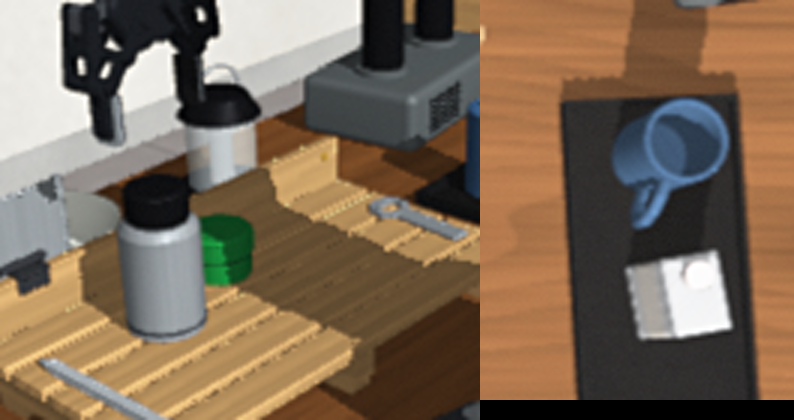

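>>> {"fn": "step_arm", "kwargs": {"delta_pos": [[0,0,-0.08],[0,0,-0.17],[0,0,-0.26],[0,0,-0.35],[0,0,-0.42],[0,0,-0.428],[0,0,-0.428],[0,0,-0.428]], "angular": [[0,0,0],[0,0,0],[0,0,0],[0,0,0],[0,0,0],[0,0,0],[0,0,0],[0,0,0]], "jaw": [0,0,0,0,0,0,20,40]}}

```text
t: 19.4
eef_pos: [0.6118, 0.0807, 0.109]
eef_rot: [-180.0, -0.1, 9.5]
wrist_force: [0.1, -0.7, 0.8]
gripper_width: 0.0723
grasp_force: 0.0
```

>>> {"fn": "step_arm", "kwargs": {"delta_pos": [[0,0,0],[0,0,0],[0,0,0],[0,0,0],[0,0,0],[0,0,0],[0,0,0],[0,0,0]], "angular": [[0,0,0],[0,0,0],[0,0,0],[0,0,0],[0,0,0],[0,0,0],[0,0,0],[0,0,0]], "jaw": [60,80,120,120,120,120,120,120]}}

```text
t: 20.4
eef_pos: [0.6118, 0.0806, 0.1092]
eef_rot: [180.0, -0.1, 9.5]
wrist_force: [-3.6, -0.6, 10.8]
gripper_width: 0.0628
grasp_force: 52.7
```

>>> {"fn": "step_arm", "kwargs": {"delta_pos": [[0,0,0.06],[0,0,0.15],[0,0,0.24],[-0.03,-0.06,0.29],[-0.08,-0.18,0.3],[-0.14,-0.32,0.3],[-0.2,-0.46,0.3],[-0.26,-0.6,0.3]], "angular": [[0,0,0],[0,0,0],[0,0,0],[0,0,0],[0,0,0],[0,0,0],[0,0,0],[0,0,0]], "jaw": [120,120,120,120,120,120,120,120]}}

```text
t: 21.4
eef_pos: [0.5453, -0.0712, 0.1836]
eef_rot: [180.0, 0.0, 9.5]
wrist_force: [0.7, -0.1, -2.1]
gripper_width: 0.0624
grasp_force: 55.2
```

>>> {"fn": "step_arm", "kwargs": {"delta_pos": [[-0.06,-0.14,0],[-0.13,-0.28,0],[-0.2,-0.42,0],[-0.27,-0.56,0],[-0.34,-0.7,0],[-0.41,-0.82,0],[-0.47,-0.92,0],[-0.52,-0.99,0]], "angular": [[0,0,0],[0,0,0],[0,0,0],[0,0,0],[0,0,0],[0,0,0],[0,0,0],[0,0,0]], "jaw": [120,120,120,120,120,120,120,120]}}

```text
t: 22.4
eef_pos: [0.4148, -0.3183, 0.1836]
eef_rot: [180.0, 0.0, 9.4]
wrist_force: [1.3, 0.1, -2.6]
gripper_width: 0.0634
grasp_force: 55.2
```

>>> {"fn": "step_arm", "kwargs": {"delta_pos": [[-0.04,-0.1,0],[-0.07,-0.2,0],[-0.076,-0.256,-0.04],[-0.076,-0.266,-0.12],[-0.076,-0.266,-0.2],[-0.076,-0.266,-0.28],[-0.076,-0.266,-0.36],[-0.076,-0.266,-0.4]], "angular": [[0,0,0],[0,0,0],[0,0,0],[0,0,0],[0,0,0],[0,0,0],[0,0,0],[0,0,0]], "jaw": [120,120,120,120,120,120,120,120]}}

```text
t: 23.4
eef_pos: [0.3972, -0.3827, 0.0821]
eef_rot: [-179.9, 0.0, 9.5]
wrist_force: [0.1, 0.2, -2.8]
gripper_width: 0.0626
grasp_force: 55.2
```

>>> {"fn": "step_arm", "kwargs": {"delta_pos": [[0,0,-0.02],[0,0,-0.045],[0,0,-0.06],[0,0,-0.067],[0,0,-0.071],[0,0,-0.074],[0,0,-0.074],[0,0,-0.074]], "angular": [[0,0,0],[0,0,0],[0,0,0],[0,0,0],[0,0,0],[0,0,0],[0,0,0],[0,0,0]], "jaw": [120,120,120,120,120,120,120,120]}}

```text
t: 24.4
eef_pos: [0.3977, -0.3834, 0.0652]
eef_rot: [180.0, -0.0, 9.5]
wrist_force: [-1.3, 0.6, 5.5]
gripper_width: 0.0629
grasp_force: 55.8
```

>>> {"fn": "step_arm", "kwargs": {"delta_pos": [[0,0,0.002],[0,0,0.003],[0,0,0.003],[0,0,0.003],[0,0,0.06],[0,0,0.18],[0,0,0.32],[0,0,0.48]], "angular": [[0,0,0],[0,0,0],[0,0,0],[0,0,0],[0,0,0],[0,0,0],[0,0,0],[0,0,0]], "jaw": [80,40,10,0,0,0,0,0]}}

```text
t: 25.4
eef_pos: [0.3974, -0.3832, 0.1867]
eef_rot: [-180.0, -0.0, 9.5]
wrist_force: [0.2, 0.0, 0.2]
gripper_width: 0.0852
grasp_force: 0.0
```

>>> {"fn": "step_arm", "kwargs": {"delta_pos": [[0.02,0.05,0],[0.08,0.14,0],[0.16,0.26,0],[0.24,0.38,0],[0.32,0.5,0],[0.4,0.62,0],[0.48,0.74,0],[0.54,0.84,0]], "angular": [[0,0,0],[0,0,-0.02],[0,0,-0.05],[0,0,-0.08],[0,0,-0.11],[0,0,-0.14],[0,0,-0.18],[0,0,-0.217]], "jaw": [0,0,0,0,0,0,0,0]}}

```text
t: 26.4
eef_pos: [0.533, -0.1714, 0.1846]
eef_rot: [-180.0, 0.0, 3.0]
wrist_force: [-0.4, 0.6, -0.2]
gripper_width: 0.0854
grasp_force: 0.0
```

>>> {"fn": "step_arm", "kwargs": {"delta_pos": [[0.08,0.12,0],[0.16,0.24,0],[0.24,0.36,0],[0.33,0.5,0],[0.41,0.62,0],[0.44,0.664,-0.02],[0.44,0.664,-0.08],[0.44,0.664,-0.16]], "angular": [[0,0,0],[0,0,0],[0,0,0],[0,0,0],[0,0,0],[0,0,0],[0,0,0],[0,0,0]], "jaw": [0,0,0,0,0,0,0,0]}}

```text
t: 27.4
eef_pos: [0.6418, -0.0087, 0.1437]
eef_rot: [180.0, 0.0, 2.9]
wrist_force: [-0.5, -0.9, -1.0]
gripper_width: 0.0854
grasp_force: 0.0
```

Run:
```python
from station import env
from h import *
s=env.sense();print(s["eef_pos"],s["eef_rot"],s["wrist_force"])
g=env.grab_frame("side");np.savez("side5.npz",**g)
f=env.grab_frame("top");np.savez("top5.npz",**f)
a=cv2.resize(g["frame"][110:250,180:340],(480,420),interpolation=cv2.INTER_CUBIC)
b=cv2.resize(f["frame"][130:290,380:490],(290,420),interpolation=cv2.INTER_CUBIC)
cv2.imwrite("pics/s5.png",np.hstack([a,b]))
```

```text
[ 0.64181636 -0.00866456  0.14368273] [1.79962703e+02 3.20364373e-02 2.93998168e+00] [-0.48264572 -0.88106518 -1.00351785]
```

View pics/s5.png

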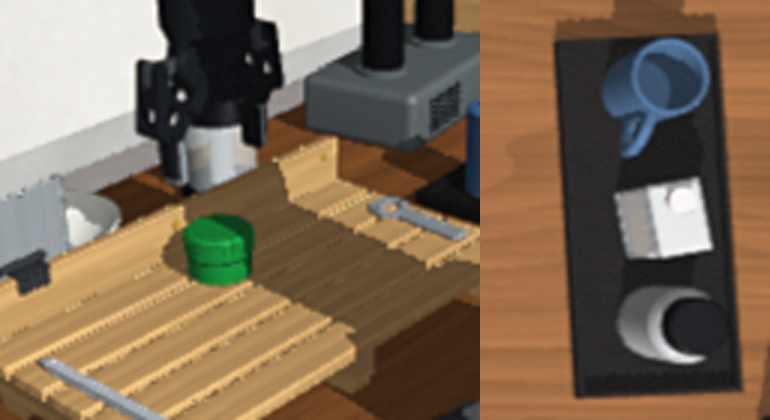

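>>> {"fn": "step_arm", "kwargs": {"delta_pos": [[0,0,-0.08],[0,0,-0.17],[0,0,-0.25],[0,0,-0.3],[0,0,-0.322],[0,0,-0.322],[0,0,-0.322],[0,0,-0.322]], "angular": [[0,0,0],[0,0,0],[0,0,0],[0,0,0],[0,0,0],[0,0,0],[0,0,0],[0,0,0]], "jaw": [0,0,0,0,0,0,20,40]}}

```text
t: 28.5
eef_pos: [0.6427, -0.0073, 0.0647]
eef_rot: [-180.0, -0.0, 3.0]
wrist_force: [0.4, 0.7, -0.9]
gripper_width: 0.0719
grasp_force: 0.0
```

>>> {"fn": "step_arm", "kwargs": {"delta_pos": [[0,0,0],[0,0,0],[0,0,0],[0,0,0],[0,0,0],[0,0,0],[0,0,0],[0,0,0]], "angular": [[0,0,0],[0,0,0],[0,0,0],[0,0,0],[0,0,0],[0,0,0],[0,0,0],[0,0,0]], "jaw": [60,80,100,140,140,140,140,140], "squeeze": 40}}

```text
t: 29.5
eef_pos: [0.6426, -0.0071, 0.0647]
eef_rot: [-180.0, -0.0, 3.0]
wrist_force: [-2.1, 1.8, 7.6]
gripper_width: 0.0563
grasp_force: 41.8
```

>>> {"fn": "step_arm", "kwargs": {"delta_pos": [[0,0,0.06],[0,0,0.15],[0,0.04,0.22],[-0.03,0.16,0.24],[-0.06,0.3,0.24],[-0.09,0.45,0.24],[-0.12,0.6,0.24],[-0.15,0.75,0.24]], "angular": [[0,0,0],[0,0,0],[0,0,0],[0,0,0],[0,0,0],[0,0,0],[0,0,0],[0,0,0]], "jaw": [140,140,140,140,140,140,140,140]}}

```text
t: 30.5
eef_pos: [0.6045, 0.1823, 0.1249]
eef_rot: [-180.0, -0.0, 3.0]
wrist_force: [0.4, 0.1, -2.2]
gripper_width: 0.0565
grasp_force: 43.1
```

>>> {"fn": "step_arm", "kwargs": {"delta_pos": [[-0.03,0.14,0],[-0.06,0.3,0],[-0.09,0.46,0],[-0.11,0.6,0],[-0.122,0.72,0],[-0.122,0.762,-0.06],[-0.122,0.762,-0.14],[-0.122,0.762,-0.22]], "angular": [[0,0,0],[0,0,0],[0,0,0],[0,0,0],[0,0,0],[0,0,0],[0,0,0],[0,0,0]], "jaw": [140,140,140,140,140,140,140,140]}}

```text
t: 31.5
eef_pos: [0.5746, 0.3692, 0.0675]
eef_rot: [179.9, 0.0, 2.9]
wrist_force: [-0.6, 0.7, -1.8]
gripper_width: 0.0568
grasp_force: 43.1
```

Run:
```python
from station import env
from h import *
s=env.sense();print(s["eef_pos"],s["eef_rot"],s["wrist_force"])
g=env.grab_frame("side");np.savez("side6.npz",**g)
crop(g,70,220,190,150,4,"pics/s6.png")
```

```text
[0.57463614 0.36917891 0.06749755] [1.79935039e+02 4.31839965e-02 2.93837113e+00] [-0.5698411   0.70476523 -1.83674196]
```

View pics/s6.png

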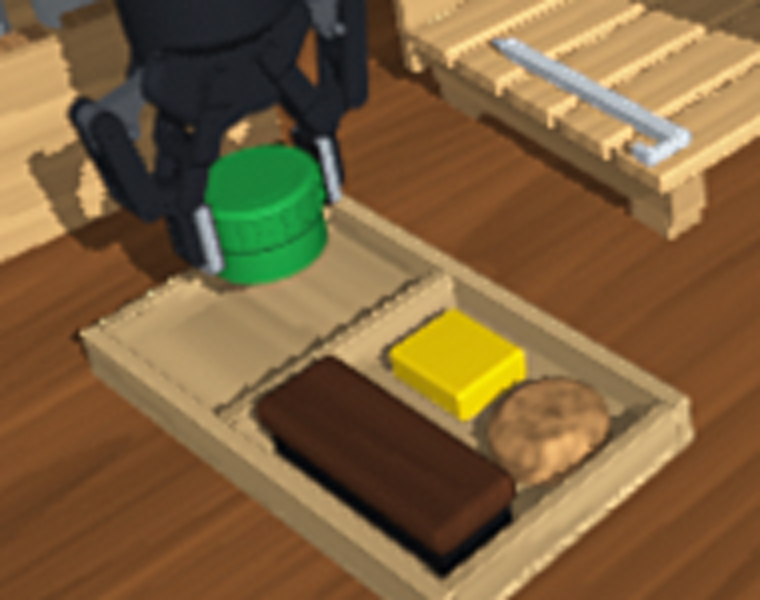

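>>> {"fn": "step_arm", "kwargs": {"delta_pos": [[-0.008,0,-0.04],[-0.008,0,-0.08],[-0.008,0,-0.12],[-0.008,0,-0.16],[-0.008,0,-0.182],[-0.008,0,-0.19],[-0.008,0,-0.196],[-0.008,0,-0.196]], "angular": [[0,0,0],[0,0,0],[0,0,0],[0,0,0],[0,0,0],[0,0,0],[0,0,0],[0,0,0]], "jaw": [140,140,140,140,140,140,140,140]}}

```text
t: 32.55
eef_pos: [0.5726, 0.3708, 0.0208]
eef_rot: [-180.0, -0.0, 3.0]
wrist_force: [-2.8, -0.8, 3.7]
gripper_width: 0.0568
grasp_force: 43.6
```

>>> {"fn": "step_arm", "kwargs": {"delta_pos": [[0,0,0.002],[0,0,0.003],[0,0,0.003],[0,0,0.06],[0,0,0.18],[0,0,0.34],[0,-0.06,0.5],[-0.02,-0.16,0.64]], "angular": [[0,0,0],[0,0,0],[0,0,0],[0,0,0],[0,0,0],[0,0,0],[0,0,0],[0,0,0]], "jaw": [90,50,40,40,20,0,0,0], "squeeze": 50}}

```text
t: 33.55
eef_pos: [0.5676, 0.3306, 0.1826]
eef_rot: [-179.9, -0.1, 3.1]
wrist_force: [0.7, -1.0, 0.8]
gripper_width: 0.0856
grasp_force: 0.0
```

>>> {"fn": "step_arm", "kwargs": {"delta_pos": [[-0.03,-0.12,0],[-0.06,-0.24,0],[-0.09,-0.36,0],[-0.12,-0.48,0],[-0.15,-0.6,0],[-0.18,-0.74,0],[-0.21,-0.88,0],[-0.24,-1,0]], "angular": [[0,0,0.02],[0,0,0.04],[0,0,0.07],[0,0,0.1],[0,0,0.13],[0,0,0.16],[0,0,0.19],[0,0,0.217]], "jaw": [0,0,0,0,0,0,0,0]}}

```text
t: 34.55
eef_pos: [0.5074, 0.0793, 0.1813]
eef_rot: [180.0, -0.1, 9.5]
wrist_force: [0.5, 0.5, 0.2]
gripper_width: 0.0851
grasp_force: 0.0
```

>>> {"fn": "step_arm", "kwargs": {"delta_pos": [[-0.03,-0.12,0],[-0.06,-0.24,0],[-0.09,-0.36,0],[-0.12,-0.48,0],[-0.15,-0.6,0],[-0.18,-0.74,0],[-0.21,-0.88,0],[-0.24,-1,0]], "angular": [[0,0,0],[0,0,0],[0,0,0],[0,0,0],[0,0,0],[0,0,0],[0,0,0],[0,0,0]], "jaw": [0,0,0,0,0,0,0,0]}}

```text
t: 35.55
eef_pos: [0.4473, -0.1708, 0.1812]
eef_rot: [180.0, -0.1, 9.5]
wrist_force: [-0.0, 0.3, 0.7]
gripper_width: 0.0854
grasp_force: 0.0
```

>>> {"fn": "step_arm", "kwargs": {"delta_pos": [[-0.03,-0.12,0],[-0.06,-0.24,0],[-0.09,-0.36,0],[-0.12,-0.48,0],[-0.15,-0.6,0],[-0.18,-0.74,0],[-0.2,-0.83,0],[-0.2,-0.856,0]], "angular": [[0,0,0],[0,0,0],[0,0,0],[0,0,0],[0,0,0],[0,0,0],[0,0,0],[0,0,0]], "jaw": [0,0,0,0,0,0,0,0]}}

```text
t: 36.55
eef_pos: [0.397, -0.3845, 0.181]
eef_rot: [179.9, -0.0, 9.4]
wrist_force: [-0.4, -0.0, 0.2]
gripper_width: 0.0849
grasp_force: 0.0
```

Run:
```python
from station import env
from h import *
s=env.sense();print(s["eef_pos"],s["eef_rot"])
g=env.grab_frame("side")
f=env.grab_frame("top");np.savez("top7.npz",**f)
a=cv2.resize(g["frame"][250:385,85:255],(420,334),interpolation=cv2.INTER_CUBIC)
b=cv2.resize(f["frame"][110:280,95:275],(354,334),interpolation=cv2.INTER_CUBIC)
cv2.imwrite("pics/s7.png",np.hstack([a,b]))
```

```text
[ 0.39697373 -0.384532    0.1809602 ] [ 1.79942593e+02 -1.07373460e-02  9.41277497e+00]
```

View pics/s7.png

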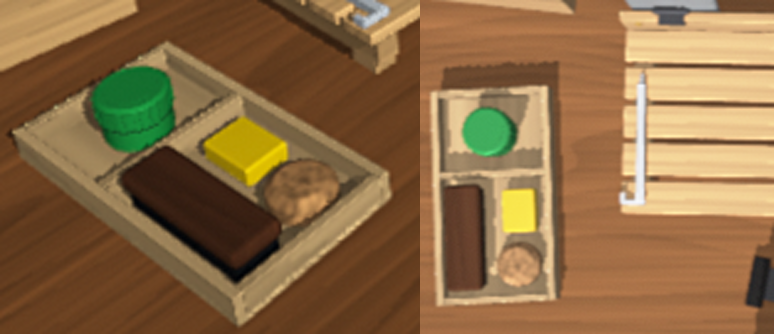

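>>> {"fn": "step_arm", "kwargs": {"delta_pos": [[0,0,-0.08],[0,0,-0.18],[0,0,-0.28],[0,0,-0.38],[0,0,-0.44],[0,0,-0.46],[0,0,-0.46],[0,0,-0.46]], "angular": [[0,0,0],[0,0,0],[0,0,0],[0,0,0],[0,0,0],[0,0,0],[0,0,0],[0,0,0]], "jaw": [0,0,0,0,0,0,20,40]}}

```text
t: 37.65
eef_pos: [0.3978, -0.3835, 0.066]
eef_rot: [180.0, -0.0, 9.5]
wrist_force: [0.6, -0.6, 0.3]
gripper_width: 0.0721
grasp_force: 0.0
```

>>> {"fn": "step_arm", "kwargs": {"delta_pos": [[0,0,0],[0,0,0],[0,0,0],[0,0,0],[0,0,0],[0,0,0],[0,0,0],[0,0,0]], "angular": [[0,0,0],[0,0,0],[0,0,0],[0,0,0],[0,0,0],[0,0,0],[0,0,0],[0,0,0]], "jaw": [60,80,120,120,120,120,120,120]}}

```text
t: 38.65
eef_pos: [0.3977, -0.3834, 0.0662]
eef_rot: [180.0, -0.0, 9.5]
wrist_force: [-1.7, 2.2, 15.6]
gripper_width: 0.0629
grasp_force: 52.0
```

>>> {"fn": "step_arm", "kwargs": {"delta_pos": [[0,0,0.06],[0,0,0.16],[0,0,0.28],[0,0,0.4],[0.02,0.05,0.47],[0.07,0.15,0.48],[0.13,0.28,0.48],[0.19,0.41,0.48]], "angular": [[0,0,0],[0,0,0],[0,0,0],[0,0,0],[0,0,0],[0,0,0],[0,0,0],[0,0,0]], "jaw": [120,120,120,120,120,120,120,120]}}

```text
t: 39.65
eef_pos: [0.4455, -0.2787, 0.1854]
eef_rot: [-180.0, 0.0, 9.5]
wrist_force: [0.3, -0.7, -3.6]
gripper_width: 0.0623
grasp_force: 56.3
```

>>> {"fn": "step_arm", "kwargs": {"delta_pos": [[0.06,0.13,0],[0.12,0.26,0],[0.18,0.39,0],[0.24,0.52,0],[0.3,0.65,0],[0.35,0.77,0],[0.4,0.87,0],[0.43,0.94,0]], "angular": [[0,0,0],[0,0,0],[0,0,0],[0,0,0],[0,0,0],[0,0,0],[0,0,0],[0,0,0]], "jaw": [120,120,120,120,120,120,120,120]}}

```text
t: 40.65
eef_pos: [0.5526, -0.0438, 0.1852]
eef_rot: [-180.0, 0.0, 9.6]
wrist_force: [0.5, 0.1, -2.9]
gripper_width: 0.0624
grasp_force: 56.3
```

>>> {"fn": "step_arm", "kwargs": {"delta_pos": [[0.06,0.13,0],[0.12,0.27,0],[0.18,0.4,0],[0.22,0.48,0],[0.236,0.506,-0.04],[0.236,0.506,-0.12],[0.236,0.506,-0.2],[0.236,0.506,-0.24]], "angular": [[0,0,0],[0,0,0],[0,0,0],[0,0,0],[0,0,0],[0,0,0],[0,0,0],[0,0,0]], "jaw": [120,120,120,120,120,120,120,120]}}

```text
t: 41.65
eef_pos: [0.6108, 0.0798, 0.1239]
eef_rot: [180.0, 0.1, 9.5]
wrist_force: [0.3, 0.3, -3.1]
gripper_width: 0.0624
grasp_force: 56.2
```

>>> {"fn": "step_arm", "kwargs": {"delta_pos": [[0,0,-0.02],[0,0,-0.04],[0,0,-0.05],[0,0,-0.056],[0,0,-0.06],[0,0,-0.062],[0,0,-0.062],[0,0,-0.062]], "angular": [[0,0,0],[0,0,0],[0,0,0],[0,0,0],[0,0,0],[0,0,0],[0,0,0],[0,0,0]], "jaw": [120,120,120,120,120,120,120,120]}}

```text
t: 42.65
eef_pos: [0.6117, 0.0807, 0.1103]
eef_rot: [-180.0, -0.0, 9.5]
wrist_force: [-2.2, -0.9, 6.2]
gripper_width: 0.0624
grasp_force: 57.0
```

>>> {"fn": "step_arm", "kwargs": {"delta_pos": [[0,0,0.002],[0,0,0.003],[0,0,0.003],[0,0,0.003],[0,0,0.06],[0,0,0.18],[0,0,0.3],[0,0,0.4]], "angular": [[0,0,0],[0,0,0],[0,0,0],[0,0,0],[0,0,0],[0,0,0],[0,0,0],[0,0,0]], "jaw": [80,40,10,0,0,0,0,0]}}

```text
t: 43.65
eef_pos: [0.6117, 0.0807, 0.212]
eef_rot: [-180.0, -0.1, 9.5]
wrist_force: [-0.2, -1.0, -0.7]
gripper_width: 0.0856
grasp_force: 0.0
```

>>> {"fn": "step_arm", "kwargs": {"delta_pos": [[-0.01,-0.05,0],[-0.04,-0.16,0],[-0.08,-0.3,0],[-0.12,-0.44,0],[-0.16,-0.58,0],[-0.19,-0.72,0],[-0.22,-0.86,-0.03],[-0.26,-0.98,-0.06]], "angular": [[0,0,0],[0,0,0],[0,0,0],[0,0,0],[0,0,0],[0,0,0],[0,0,0],[0,0,0]], "jaw": [0,0,0,0,0,0,0,0]}}

```text
t: 44.65
eef_pos: [0.5458, -0.1661, 0.1947]
eef_rot: [180.0, 0.0, 9.5]
wrist_force: [-0.5, 0.5, -0.5]
gripper_width: 0.0854
grasp_force: 0.0
```

>>> {"fn": "step_arm", "kwargs": {"delta_pos": [[-0.04,-0.14,-0.02],[-0.08,-0.28,-0.04],[-0.12,-0.44,-0.06],[-0.16,-0.6,-0.08],[-0.19,-0.74,-0.1],[-0.22,-0.83,-0.12],[-0.224,-0.856,-0.14],[-0.224,-0.856,-0.14]], "angular": [[0,0,0],[0,0,0],[0,0,0],[0,0,0],[0,0,0],[0,0,0],[0,0,0],[0,0,0]], "jaw": [0,0,0,0,0,0,0,0]}}

```text
t: 45.65
eef_pos: [0.4905, -0.3779, 0.1594]
eef_rot: [-180.0, 0.0, 9.5]
wrist_force: [-1.7, 1.2, -0.3]
gripper_width: 0.0853
grasp_force: 0.0
```

>>> {"fn": "step_arm", "kwargs": {"delta_pos": [[0,0,-0.08],[0,0,-0.18],[0,0,-0.28],[0,0,-0.36],[0,0,-0.39],[0,0,-0.396],[0,0,-0.396],[0,0,-0.396]], "angular": [[0,0,0],[0,0,0],[0,0,0],[0,0,0],[0,0,0],[0,0,0],[0,0,0],[0,0,0]], "jaw": [0,0,0,0,0,20,40,60]}}

```text
t: 46.65
eef_pos: [0.4908, -0.3784, 0.0614]
eef_rot: [180.0, -0.0, 9.5]
wrist_force: [-1.1, 0.2, -0.0]
gripper_width: 0.0654
grasp_force: 0.0
```

>>> {"fn": "step_arm", "kwargs": {"delta_pos": [[0,0,0],[0,0,0],[0,0,0],[0,0,0],[0,0,0],[0,0,0],[0,0,0],[0,0,0]], "angular": [[0,0,0],[0,0,0],[0,0,0],[0,0,0],[0,0,0],[0,0,0],[0,0,0],[0,0,0]], "jaw": [80,100,120,140,180,180,180,180]}}

```text
t: 47.65
eef_pos: [0.4906, -0.3783, 0.0609]
eef_rot: [-180.0, -0.0, 9.5]
wrist_force: [-0.1, 2.1, 6.0]
gripper_width: 0.0437
grasp_force: 51.3
```

>>> {"fn": "step_arm", "kwargs": {"delta_pos": [[0,0,0.06],[0,0,0.16],[0,0,0.28],[0,0,0.4],[0.01,0.05,0.47],[0.03,0.15,0.48],[0.06,0.28,0.48],[0.09,0.42,0.48]], "angular": [[0,0,0],[0,0,0],[0,0,0],[0,0,0],[0,0,0],[0,0,0],[0,0,0],[0,0,0]], "jaw": [180,180,180,180,180,180,180,180]}}

```text
t: 48.65
eef_pos: [0.5131, -0.2714, 0.1808]
eef_rot: [-180.0, 0.0, 9.5]
wrist_force: [0.2, 0.1, -2.6]
gripper_width: 0.0437
grasp_force: 51.5
```

>>> {"fn": "step_arm", "kwargs": {"delta_pos": [[0.03,0.14,0],[0.06,0.3,0],[0.09,0.46,0],[0.12,0.62,0],[0.14,0.78,0],[0.16,0.92,0],[0.17,0.98,0],[0.17,1,0]], "angular": [[0,0,0],[0,0,0],[0,0,0],[0,0,0],[0,0,0],[0,0,0],[0,0,0],[0,0,0]], "jaw": [180,180,180,180,180,180,180,180]}}

```text
t: 49.65
eef_pos: [0.5553, -0.0225, 0.1808]
eef_rot: [-180.0, 0.0, 9.6]
wrist_force: [0.3, -0.9, -2.5]
gripper_width: 0.0436
grasp_force: 51.5
```

>>> {"fn": "step_arm", "kwargs": {"delta_pos": [[0.008,0.04,0],[0.012,0.072,-0.04],[0.012,0.072,-0.12],[0.012,0.072,-0.2],[0.012,0.072,-0.26],[0.012,0.072,-0.29],[0.012,0.072,-0.3],[0.012,0.072,-0.306]], "angular": [[0,0,0],[0,0,0],[0,0,0],[0,0,0],[0,0,0],[0,0,0],[0,0,0],[0,0,0]], "jaw": [180,180,180,180,180,180,180,180]}}

```text
t: 50.65
eef_pos: [0.5588, -0.0053, 0.1049]
eef_rot: [-180.0, -0.0, 9.5]
wrist_force: [-7.7, 0.6, 25.0]
gripper_width: 0.0434
grasp_force: 54.2
```

>>> {"fn": "step_arm", "kwargs": {"delta_pos": [[0,0,0.003],[0,0,0.004],[0,0,0.004],[0,0,0.004],[0,0,0.004],[0,0,0.06],[0,0,0.2],[0,0,0.36]], "angular": [[0,0,0],[0,0,0],[0,0,0],[0,0,0],[0,0,0],[0,0,0],[0,0,0],[0,0,0]], "jaw": [180,140,90,50,20,0,0,0]}}

```text
t: 51.65
eef_pos: [0.5584, -0.0054, 0.196]
eef_rot: [-180.0, 0.0, 9.5]
wrist_force: [0.3, -0.4, 0.1]
gripper_width: 0.0853
grasp_force: 0.0
```

>>> {"fn": "step_arm", "kwargs": {"delta_pos": [[0.01,-0.05,0.02],[0.02,-0.14,0.04],[0.04,-0.26,0.04],[0.06,-0.38,0.04],[0.08,-0.5,0.04],[0.1,-0.62,0.04],[0.12,-0.74,0.04],[0.14,-0.86,0.04]], "angular": [[0,0,-0.04],[0,0,-0.1],[0,0,-0.18],[0,0,-0.28],[0,0,-0.38],[0,0,-0.48],[0,0,-0.58],[0,0,-0.66]], "jaw": [0,0,0,0,0,0,0,0]}}

```text
t: 52.65
eef_pos: [0.5928, -0.2228, 0.2036]
eef_rot: [180.0, 0.1, -10.5]
wrist_force: [0.8, 0.1, 0.9]
gripper_width: 0.0853
grasp_force: 0.0
```

>>> {"fn": "step_arm", "kwargs": {"delta_pos": [[0.01,-0.12,0],[0.03,-0.26,0],[0.05,-0.4,0],[0.06,-0.52,0],[0.07,-0.59,-0.04],[0.072,-0.608,-0.1],[0.072,-0.608,-0.18],[0.072,-0.608,-0.26]], "angular": [[0,0,-0.06],[0,0,-0.12],[0,0,-0.18],[0,0,-0.22],[0,0,-0.257],[0,0,-0.257],[0,0,-0.257],[0,0,-0.257]], "jaw": [0,0,0,0,0,0,0,0]}}

```text
t: 53.65
eef_pos: [0.6109, -0.3721, 0.1377]
eef_rot: [-180.0, 0.1, -18.0]
wrist_force: [1.0, -0.4, 0.5]
gripper_width: 0.0854
grasp_force: 0.0
```

>>> {"fn": "step_arm", "kwargs": {"delta_pos": [[0,0,-0.08],[0,0,-0.18],[0,0,-0.26],[0,0,-0.3],[0,0,-0.314],[0,0,-0.314],[0,0,-0.314],[0,0,-0.314]], "angular": [[0,0,0],[0,0,0],[0,0,0],[0,0,0],[0,0,0],[0,0,0],[0,0,0],[0,0,0]], "jaw": [0,0,0,0,0,0,20,40]}}

```text
t: 54.65
eef_pos: [0.6117, -0.3724, 0.0612]
eef_rot: [-180.0, -0.0, -18.0]
wrist_force: [-1.2, -1.0, -0.6]
gripper_width: 0.0722
grasp_force: 0.0
```

>>> {"fn": "step_arm", "kwargs": {"delta_pos": [[0,0,0],[0,0,0],[0,0,0],[0,0,0],[0,0,0],[0,0,0],[0,0,0],[0,0,0]], "angular": [[0,0,0],[0,0,0],[0,0,0],[0,0,0],[0,0,0],[0,0,0],[0,0,0],[0,0,0]], "jaw": [60,80,120,120,120,120,120,120]}}

```text
t: 55.65
eef_pos: [0.6118, -0.3724, 0.0614]
eef_rot: [-180.0, -0.0, -18.0]
wrist_force: [-0.2, 1.1, 6.6]
gripper_width: 0.064
grasp_force: 55.7
```

>>> {"fn": "step_arm", "kwargs": {"delta_pos": [[0,0,0.06],[0,0,0.16],[0,0,0.28],[0,0.04,0.37],[-0.01,0.14,0.4],[-0.01,0.27,0.4],[-0.02,0.4,0.4],[-0.02,0.54,0.4]], "angular": [[0,0,0],[0,0,0],[0,0,0],[0,0,0],[0,0,0],[0,0,0],[0,0,0],[0,0,0]], "jaw": [120,120,120,120,120,120,120,120]}}

```text
t: 56.65
eef_pos: [0.6062, -0.2356, 0.1613]
eef_rot: [-180.0, -0.0, -18.0]
wrist_force: [-0.7, -0.7, -1.9]
gripper_width: 0.0644
grasp_force: 55.3
```

>>> {"fn": "step_arm", "kwargs": {"delta_pos": [[0,0.14,0],[0,0.28,0],[0,0.42,0],[-0.008,0.54,0],[-0.008,0.59,0],[-0.008,0.598,-0.04],[-0.008,0.598,-0.1],[-0.008,0.598,-0.15]], "angular": [[0,0,0],[0,0,0],[0,0,0],[0,0,0],[0,0,0],[0,0,0],[0,0,0],[0,0,0]], "jaw": [120,120,120,120,120,120,120,120]}}

```text
t: 57.65
eef_pos: [0.6041, -0.0888, 0.1218]
eef_rot: [180.0, 0.1, -18.1]
wrist_force: [0.2, -0.4, -3.2]
gripper_width: 0.064
grasp_force: 55.3
```

>>> {"fn": "step_arm", "kwargs": {"delta_pos": [[0,0,-0.03],[0,0,-0.055],[0,0,-0.065],[0,0,-0.07],[0,0,-0.072],[0,0,-0.073],[0,0,-0.073],[0,0,-0.073]], "angular": [[0,0,0],[0,0,0],[0,0,0],[0,0,0],[0,0,0],[0,0,0],[0,0,0],[0,0,0]], "jaw": [120,120,120,120,120,120,120,120]}}

```text
t: 58.65
eef_pos: [0.6047, -0.0878, 0.1053]
eef_rot: [-180.0, -0.0, -18.0]
wrist_force: [-0.7, -0.2, 5.5]
gripper_width: 0.0639
grasp_force: 55.8
```

>>> {"fn": "step_arm", "kwargs": {"delta_pos": [[0,0,0.002],[0,0,0.003],[0,0,0.003],[0,0,0.003],[0,0,0.003],[0,0,0.06],[0,0,0.2],[0,0,0.36]], "angular": [[0,0,0],[0,0,0],[0,0,0],[0,0,0],[0,0,0],[0,0,0],[0,0,0],[0,0,0]], "jaw": [80,40,10,0,0,0,0,0]}}

```text
t: 59.65
eef_pos: [0.6044, -0.0878, 0.1968]
eef_rot: [180.0, 0.0, -18.0]
wrist_force: [0.8, -0.4, -0.4]
gripper_width: 0.0857
grasp_force: 0.0
```

>>> {"fn": "step_arm", "kwargs": {"delta_pos": [[-0.03,-0.06,0.04],[-0.1,-0.18,0.1],[-0.16,-0.3,0.1],[-0.24,-0.44,0.1],[-0.32,-0.58,0.1],[-0.4,-0.72,0.1],[-0.46,-0.86,0.1],[-0.5,-0.96,0.1]], "angular": [[0,0,0],[0,0,0],[0,0,0],[0,0,0],[0,0,0],[0,0,0],[0,0,0],[0,0,0]], "jaw": [0,0,0,0,0,0,0,0]}}

```text
t: 60.65
eef_pos: [0.4779, -0.3298, 0.2202]
eef_rot: [180.0, 0.0, -18.1]
wrist_force: [0.9, 0.9, -0.3]
gripper_width: 0.0856
grasp_force: 0.0
```

Run:
```python
from station import env
from h import *
f=env.grab_frame("top");np.savez("top8.npz",**f)
g=env.grab_frame("side");np.savez("side8.npz",**g)
t=load("top0")
d=lambda fr:cv2.resize(fr["frame"][100:225,190:390],(560,350),interpolation=cv2.INTER_CUBIC)
diff=cv2.absdiff(t["frame"],f["frame"])[100:225,190:390]
cv2.imwrite("pics/f8.png",np.vstack([d(f)[:,:],cv2.resize(diff,(400,250)).copy() if 0 else cv2.resize(diff,(560,250))]))
exec(open("m.py").read().replace('t=load("top0");s=load("side0")','t=load("top8");s=load("side8")').split("g=lambda")[0])
```

```text
Traceback (most recent call last):
ValueError: max() iterable argument is empty
```

View pics/f8.png

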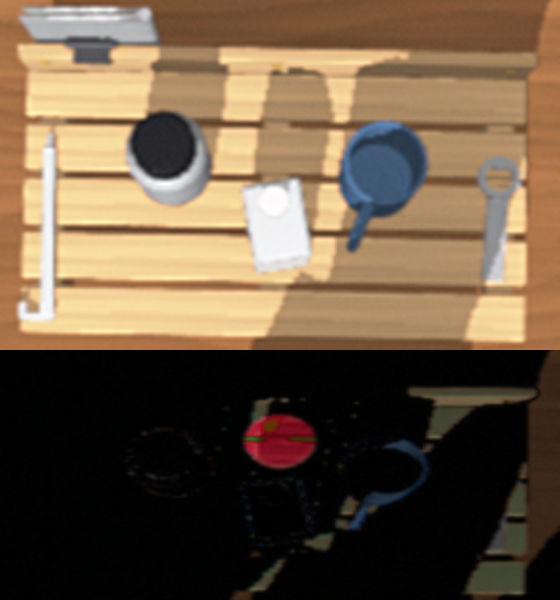

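The final top view shows the flask, tin and mug upright at their old spots. The difference image is dark except for the missing wax box and shadow changes, and the opener and peg have not moved.

```bash
python3 -c "
from station import env
print(env.sign_off())"
```

```text
the job is handed in; nothing more can be done
None
```

The job is handed in after about 61 s of robot time: the wax box stands in the empty compartment, the mug, flask and oil tin are back upright on the shelf at their original spots, and the opener and tent peg showed no movement in the last picture (it did not cover the scraper, which I never approached).

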